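# Brace and open the blue-capped pigment jar

### The arm

A 6-joint arm with a two-finger parallel gripper is mounted at the origin on a cart in front of the work surface, level with it; the furniture and walls round the work are solid. World frame = base frame: x ahead of the robot, y to its left, z up, the work surface at z = 0. Lengths are in m, angles in rad, forces in N, time in s.
With the tool pointing down it reaches from about 0.35 to 1 m from the base axis. Payload 7.1 kg.
Tool frame: the origin (TCP) lies between the finger pads; the fingertips stand 22 mm ahead of it and the grasp point (between the pads) lies 3 mm ahead of it; z points along the fingers, y is the line along which they close (so a half turn about z gives the same grasp; the last joint's range is limited). The gripper opens to 85 mm and grips with 20 to 120 N. Pads are 22 mm wide; open, the fingers measure 114 mm over their backs; the gripper's body (76 mm by 85 mm) begins 54 mm behind the grasp point. The pads swing forward as they close: fully open they stand 13 mm farther back than shut.
Start: joints at [-1.278, 0.423, 1.63, -0, 1.089, -0.019], TCP at [0.192, -0.595, 0.232] pointing down, gripper open.
Joint ranges: [-3, 3], [-0.9, 2.11], [0.09, 2.58], [-1.31, 4.45], [0.11, 2.69], [-2.54, 2.54]. Speed limits (rad/s): [2.39, 2.39, 3.01, 3.14, 3.14, 3.14].

### API

Orientations are given as a rotation vector (axis times angle).
In Python, from rig import manip gives the robot as it stands. The module is installed in compiled form; this text tells all that it offers. Calls block until the motion is done:
- manip.move_to(position, orientation): joint-space move of the TCP to a pose.
- manip.servo_line(position, orientation=None, rate=0.15): straight line of the TCP; orientation=None keeps the orientation; rate is the mean speed in m/s.
- manip.set_joints(angles): joint-space move.
- manip.command_gripper(opening, f_grip=None): finger opening in m; f_grip is the grip in N (None keeps the last); returns when the fingers have stopped.
- manip.hold(seconds).
- manip.solve_ik(position, orientation): joint angles nearest the present ones, or None.
- manip.camera(name): name is "scene" or "top" or "wrist"; returns a dict with "image" (480x640x3 uint8, red, green, blue), "fx", "fy", "cx", "cy" (pixels), "k1" (the pictures are not rectified: a ray, as slopes to the right and down, at radius r is drawn at 1 + k1 r^2 times it, then the intrinsics apply), "cam_to_world" (4x4, takes a point from camera to world coordinates); the wrist camera has in their place "mount" (4x4, takes a point from camera to tool coordinates, whose origin is the TCP and whose axes are the flange's). Camera axes: x right, y down, z forward; pixel columns grow to the right and rows downward; lengths in m; the calibration is good to about 2 mm. A picture is of the moment at which its call begins: read the wrist's pose just before it. There is no depth.
A pose or a line that the arm cannot do raises manip.IKError and nothing moves.
- manip.sign_off(): hands the job in; it is judged then, once.
Readings, each from a call of its own:
- manip.get_time(): time.
- manip.get_joint_positions(): joint angles.
- manip.get_joint_vel(): joint speeds.
- manip.get_tau(): joint torques, N m.
- manip.get_position(): TCP position.
- manip.get_ee_rot(): TCP orientation.
- manip.get_contact_force(): force on the tool from outside, world axes, zero at the start.
- manip.get_torque(): the same for the moment, N m.
- manip.get_width(): finger opening in m.
- manip.get_grip_force(): force on a finger pad.
Only numpy, scipy, OpenCV 4.12 (cv2) and the standard library are available. Lean on these libraries where they do the work, as an engineer would, in place of code of your own. Each camera call takes 0.05 s, during which the arm holds its last target. There are 200 camera calls.

### The job

Take the closed jar with the blue cap out of the compartment tray and set it fully down, upright, in the square well of the bench nest, which keeps it from turning. Then unscrew the blue cap counter-clockwise until its threads let go, lift it straight off, and finish while still holding it level in the gripper about 3 cm above the jar's mouth, with the jar left standing in the nest; leave the yellow- and red-capped jars where they stand.

Things in the scene. Friction and masses are not known exactly. Their poses are not given: they have to be found in the camera images.
- cap_center (a point): Centre of the round blue screw cap, 56 mm diameter, 24 mm tall; this point is half-way up on the axis, z up through its top. It is screwed tight on the blue-capped jar; closed jar and cap stand 98 mm tall, weigh about 0.3 kg, and can be carried by gripping the cap across its diameter from above.
- cap: The same blue cap; origin at the centre of its underside, 12 mm below its centre, axes with the cap. Three-lug twist-off: about 0.35 N m friction. Turned counter-clockwise (from above) relative to the jar by 50 degrees it is free; near 90 it meets a hard stop; about 70 is right. It rises only 1 to 3 mm, then lifts straight off. Lifted too soon it takes the jar along.
- jar: The white jar under the blue cap; origin at the centre of its underside, same as jar_base. Closed, the cap's yaw is 19 degrees (give or take 5) ahead of the jar's. In the nest the jar can twist about 7 degrees either way, which adds to the turn.
- jar_base (a point): Centre of the underside of the blue-capped white jar, axes with the jar (x and y across its flat sides, z up). Body 48 x 48 mm square with blunt corners (62 mm across the corners), 62 mm tall; above it a neck of 38 mm diameter up to the mouth at 88 mm. The underside of the closed cap is 74 mm and the centre of the closed cap 86 mm above this point.
- jar_mouth (a point): Centre of the mouth of the blue-capped jar, 88 mm above its underside. The grey seal disc stands up to 5 mm above it.
- nest_floor (a point): Centre of the floor of the nest's square well, 8 mm above the table; x and y run along the well's sides. The well is 52.5 x 52.5 mm, 26 mm deep (rim 34 mm above the table), with a mouth flared by about 5 mm each side; outside of the jaws about 75 mm, base plate 112 x 112 mm, fixed to the table. The jar fits in any of four yaws, upright, 2.2 mm play each side.
- jar_tray: Fixed plywood tray, 110 (x) x 310 (y) x 30 mm tall, origin at the centre of its underside; three compartments in a row along its own y, about 100 mm apart, floor 5 mm thick, walls 5 mm. One jar stands in each, in any order.
- jar_yellow_cap (a point): Centre of the yellow cap (56 mm diameter, 24 mm tall) of a closed jar of the same shape; leave it alone.
- jar_red_cap (a point): Centre of the red cap (56 mm diameter, 24 mm tall) of a closed jar of the same shape; leave it alone.
Not all that is in view belongs to the job. Of the things shaped like the cap, the blue one is meant.

How it is judged:
By the outcome, as a careful person would: the job done as asked, in the order asked, and still so for the second after the job is handed in, while the arm keeps its last pose, push and grip.
It also fails if it takes over 48 s, if anything falls off the work surface, if the arm or the gripper's body presses on something with over 40 N, if the wrist force passes 120 N, or if a joint passes its speed limit or range.

## Working session

There is one attempt and no reset: what is moved stays moved. The work goes in short steps, each a Python script; the robot and the scene stay as the last script left them, time stands still between calls to the robot, and variables do not carry over. Pictures are saved under pics/ and viewed, at most 10 in all, crops included, and the job is handed in when it is done.

```bash
mkdir -p pics; cat > h.py <<'E'
import numpy as np, cv2
from scipy.spatial.transform import Rotation as R
from rig import manip
def snap(n,f):
    p=np.array(manip.get_position());r=np.array(manip.get_ee_rot())
    c=manip.camera(n); cv2.imwrite(f'pics/{f}.png',c['image'][:,:,::-1])
    T=np.eye(4);T[:3,:3]=R.from_rotvec(r).as_matrix();T[:3,3]=p
    M=c['cam_to_world'] if 'cam_to_world' in c else T@np.array(c['mount'])
    np.savez(f'pics/{f}.npz',M=M,K=[c['fx'],c['fy'],c['cx'],c['cy'],c['k1']]); return c
def pix(f,u,v,z):
    d=np.load(f'pics/{f}.npz');fx,fy,cx,cy,k=d['K'];M=d['M']
    K=np.array([[fx,0,cx],[0,fy,cy],[0,0,1]])
    q=cv2.undistortPoints(np.array([[[u,v]]],float),K,np.array([k,0,0,0,0.]))[0,0]
    w=M[:3,:3]@[q[0],q[1],1];return M[:3,3]+w*(z-M[2,3])/w[2]
def down(yaw): # tool z down, tool y (closing) along world direction yaw+90deg: x axis at yaw
    return (R.from_euler('z',yaw)*R.from_euler('x',np.pi)).as_rotvec()
E
python3 - <<'E'
from h import *
for n in('scene','top'):
    c=snap(n,n+'0');print(n,{k:np.round(c[k],3).tolist() for k in c if k!='image'})
print(manip.get_time(),manip.get_ee_rot(),manip.get_position())
E
```

```text
scene {'fx': 551.933, 'fy': 551.933, 'cx': 320.263, 'cy': 243.697, 'k1': -0.018, 'cam_to_world': [[0.786, -0.448, 0.425, 0.159], [-0.618, -0.574, 0.537, -0.315], [0.003, -0.685, -0.728, 0.685], [0.0, 0.0, 0.0, 1.0]]}
top {'fx': 575.332, 'fy': 575.332, 'cx': 326.308, 'cy': 241.001, 'k1': -0.167, 'cam_to_world': [[0.018, -0.994, 0.11, 0.405], [-1.0, -0.016, 0.022, 0.137], [-0.02, -0.11, -0.994, 0.976], [0.0, 0.0, 0.0, 1.0]]}
0.1 [-3.10208852e+00 -4.87586644e-01  3.64799251e-04] [ 0.19159913 -0.59437297  0.23160502]
```

View pics/top0.png

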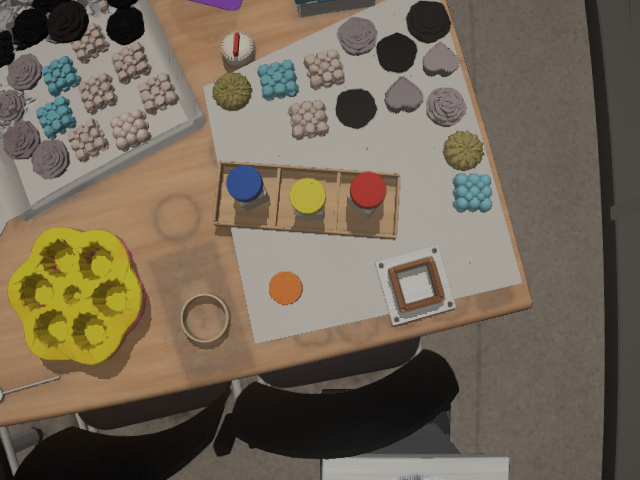

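View pics/scene0.png

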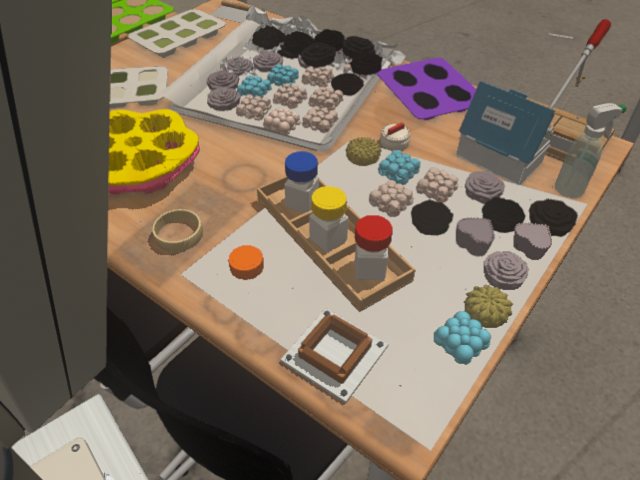

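The top view shows the blue cap at about (244,184), yellow at (307,197), red at (368,190) and the nest well at about (416,285). The loose orange cap at (285,288) isn't part of the job. In the scene view, the blue cap top is at about (301,160) and the nest at (335,347).

```bash
cat > /tmp/a.py <<'E'
from h import *
# blob of the blue cap in both views
for f in('top0','scene0'):
    im=cv2.cvtColor(cv2.imread(f'pics/{f}.png'),cv2.COLOR_BGR2HSV)
    m=cv2.inRange(im,(108,140,60),(125,255,255));n,l,s,c=cv2.connectedComponentsWithStats(m)
    for i in range(1,n):
        if s[i,4]>200:print(f,c[i],s[i])
print('blue',pix('top0',244,182,.103),'scene',pix('scene0',301,160,.103))
print('yellow',pix('top0',307,194,.103),'red',pix('top0',368,188,.103))
print('nest',pix('top0',416,285,.034),'scene',pix('scene0',335,346,.034))
print('tray',[pix('top0',*p,.03).round(3) for p in((219,163),(399,175),(396,238),(217,225))])
print('plate',[pix('top0',*p,.008).round(3) for p in((376,263),(437,248),(455,307),(391,325))])
for n in ('wrist',):
    c=snap(n,'w0');print(np.round(c['mount'],3).tolist(),c['fx'],c['k1'])
n=pix('top0',416,285,.034)
for y in np.arange(-180,181,30):
    j=manip.solve_ik([n[0],n[1],.2],down(np.radians(y)));print(y,None if j is None else np.round(j,2))
E
python3 /tmp/a.py
```

```text
top0 [243.47864184 181.91128149] [227 165  34  35 913]
scene0 [300.91875 161.46875] [286 152  31  20 480]
blue [0.59197473 0.28603184 0.103     ] scene [0.59383841 0.28742045 0.103     ]
yellow [0.57412328 0.18730188 0.103     ] red [0.5849538 0.0932733 0.103    ]
nest [0.43909593 0.00949711 0.034     ] scene [0.43601286 0.00061569 0.034     ]
tray [array([0.64 , 0.343, 0.03 ]), array([0.623, 0.038, 0.03 ]), array([0.516, 0.042, 0.03 ]), array([0.534, 0.342, 0.03 ])]
plate [array([0.476, 0.074, 0.008]), array([ 0.503, -0.03 ,  0.008]), array([ 0.404, -0.06 ,  0.008]), array([0.373, 0.047, 0.008])]
[[0.001, -0.961, -0.277, 0.07], [1.0, 0.001, 0.0, -0.0], [0.0, -0.277, 0.961, -0.141], [0.0, 0.0, 0.0, 1.0]] 416.2518831477624 -0.06457408009044123
-180 [-0.01  0.2   2.05  0.    0.89 -1.58]
-150 [-0.01  0.2   2.05  0.    0.89 -2.1 ]
-120 None
-90 None
-60 None
-30 [-0.01  0.2   2.05 -0.    0.89  2.09]
0 [-0.01  0.2   2.05 -0.    0.89  1.57]
30 [-0.01  0.2   2.05 -0.    0.89  1.04]
60 [-0.01  0.2   2.05 -0.    0.89  0.52]
90 [-0.01  0.2   2.05 -0.    0.89 -0.01]
120 [-0.01  0.2   2.05 -0.    0.89 -0.53]
150 [-0.01  0.2   2.05  0.    0.89 -1.05]
180 [-0.01  0.2   2.05  0.    0.89 -1.58]
```

```bash
python3 - <<'E'
from h import *
manip.move_to([.437,.005,.25],down(np.pi/2)); snap('wrist','wn'); print(manip.get_time())
manip.move_to([.46,.287,.26],down(np.pi)); snap('wrist','wj'); print(manip.get_time(),manip.get_joint_positions())
a=cv2.imread('pics/wn.png');b=cv2.imread('pics/wj.png')
cv2.imwrite('pics/both.png',np.hstack([cv2.resize(a,(400,300)),cv2.resize(b,(400,300))]))
E
```

```text
2.5083
3.65 [ 5.34024649e-01  2.68746083e-01  1.78909391e+00 -3.20819716e-04
  1.08423985e+00 -1.03395255e+00]
```

View pics/both.png

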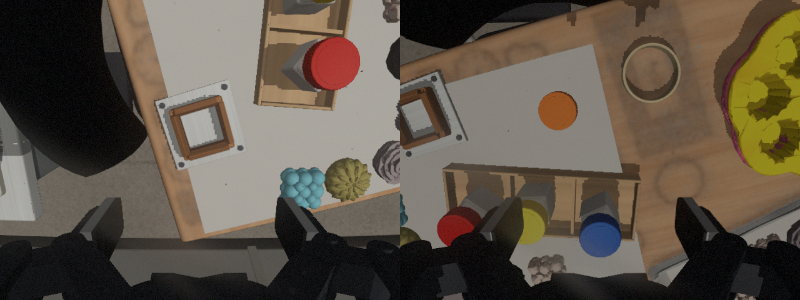

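Left: the nest well is at about (200,125) in the half-size image. Right: the blue-capped jar is at (600,230), with its body visible on the robot side. I'll enlarge both.

```bash
python3 - <<'E'
import cv2,numpy as np
a=cv2.imread('pics/wn.png')[120:280,240:400];b=cv2.imread('pics/wj.png')[260:420,250:410]
f=lambda i:cv2.resize(i,(800//2*1,400),interpolation=cv2.INTER_CUBIC)
cv2.imwrite('pics/crops.png',np.hstack([f(a),f(b)]))
E
```

```text
(no output)
```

View pics/crops.png

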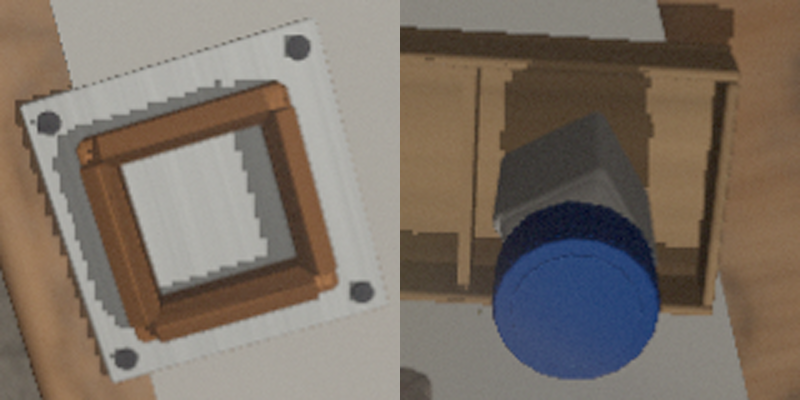

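```bash
python3 - <<'E'
from h import *
N=lambda x,y,z:pix('wn',240+x/2.5,120+y/2.5,z)
J=lambda x,y,z:pix('wj',250+(x-400)/2.5,260+y/2.5,z)
def q(nm,pts,z):
    P=np.array([N(*p,z) for p in pts]);
    d=np.roll(P,-1,0)-P;a=np.degrees(np.arctan2(d[:,1],d[:,0]))
    print(nm,P.mean(0).round(4),np.linalg.norm(d,axis=1).round(4),(a%90).round(1))
q('plate',[(22,103),(312,18),(388,292),(112,380)],.008)
q('bolts',[(48,122),(297,47),(361,292),(125,358)],.009)
q('floor',[(120,163),(262,125),(297,258),(162,296)],.008)
q('rim',[(78,140),(283,83),(335,285),(145,335)],.034)
b=J(500,157,.005),J(598,112,.005),J(648,190,.005)
print('jar corners',np.round(b,4))
for i in(0,1):
    d=b[i+1]-b[i];print(np.linalg.norm(d),np.degrees(np.arctan2(d[1],d[0]))%90)
print('axis from corners',(b[0]+b[2])/2)
print('cap',J(577,308,.103))
E
```

```text
plate [0.4419 0.0094 0.008 ] [0.1086 0.1057 0.1117 0.1106] [15.9 17.6 18.5 16. ]
bolts [0.4416 0.0076 0.009 ] [0.0937 0.0942 0.0939 0.094 ] [16.4 16.4 16.3 16.3]
floor [0.4426 0.0062 0.008 ] [0.0538 0.0516 0.0531 0.0528] [14.9 15.8 16.2 16.5]
rim [0.4422 0.0103 0.034 ] [0.0721 0.0729 0.07   0.0729] [15.3 15.9 15.3 17.5]
jar corners [[0.5852 0.2565 0.005 ]
 [0.5647 0.2975 0.005 ]
 [0.6007 0.3189 0.005 ]]
0.04574461273066028 26.584851230587688
0.0418484181015701 30.794888220726286
axis from corners [0.59292059 0.28771165 0.005     ]
cap [0.59194085 0.2882371  0.103     ]
```

```bash
python3 - <<'E'
from h import *
y=np.radians(52); o=down(y); p=np.array([.592,.288,.093])
manip.move_to(p+[0,0,.07],o); manip.servo_line(p,rate=.1)
print(manip.get_contact_force(),manip.get_position())
manip.command_gripper(.05,70); print(manip.get_width(),manip.get_grip_force(),manip.get_position(),manip.get_contact_force(),manip.get_torque())
manip.servo_line(p+[0,0,.12],rate=.12)
print(manip.get_width(),manip.get_contact_force(),manip.get_time())
y2=y-np.radians(12.1)
manip.move_to([.442,.008,.19],down(y2)); manip.hold(.2)
for n in('scene','top','wrist'): snap(n,n+'1')
print(manip.get_position(),manip.get_joint_positions(),manip.get_contact_force(),manip.get_torque(),manip.get_time())
a=cv2.imread('pics/scene1.png')
b=cv2.imread('pics/wrist1.png');cv2.imwrite('pics/c1.png',np.hstack([cv2.resize(a[160:400,240:440],(400,480),interpolation=2),cv2.resize(b,(400,480))]))
E
```

```text
[-0.01082789  0.55991187  0.64373602] [0.59239063 0.28819435 0.0933975 ]
0.052727855182214595 71.90160512924194 [0.59288671 0.28823378 0.09448335] [-0.8222942  -1.3213613   6.56959691] [-0.14257804  0.16408121  0.01158543]
0.052472590020698893 [-1.16758685  0.20140431 -3.34047143] 7.925
[0.44227739 0.00840742 0.18993615] [-7.90378978e-03  2.18206348e-01  2.05432037e+00  1.21614246e-05
  8.69078048e-01  8.65612359e-01] [ 0.54769431 -0.07092748 -3.51471   ] [ 0.00948649 -0.05956239  0.00712702] 9.4833
```

View pics/c1.png

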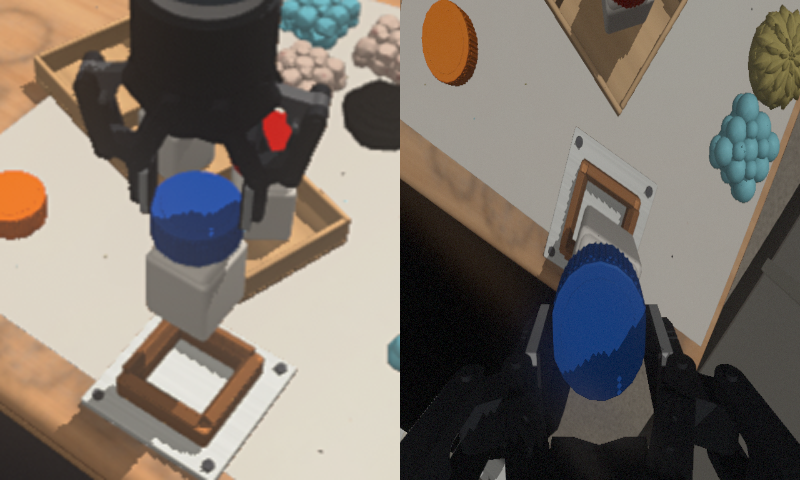

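Scene crop: the jar hangs upright in the gripper above the nest, with bottom corners at about (148,297), (204,340) and (242,302). I'll check its centre and yaw.

```bash
python3 - <<'E'
from h import *
S=lambda x,y,z:pix('scene1',240+x/2,160+y/2,z)
def ang(a,b,z):
    d=S(*b,z)-S(*a,z);return np.linalg.norm(d).round(4),(np.degrees(np.arctan2(d[1],d[0]))%90).round(1)
z=.1005
print('jar',ang((148,297),(204,340),z),ang((204,340),(242,302),z),'ctr from corners',(S(148,297,z)+S(242,302,z))/2)
print('cap',S(197,202,.1985))
B=[(98,396),(208,466),(290,369)]
print('plate bolts',ang(B[0],B[1],.009),ang(B[1],B[2],.009),(S(*B[0],.009)+S(*B[2],.009))/2)
W=lambda x,y,z:pix('wrist1',x*1.6-640,y,z)
print('cap wrist',W(599,330,.1985))
a=cv2.imread('pics/scene1.png');cv2.imwrite('pics/c2.png',cv2.resize(a[260:340,300:380],(560,560),interpolation=2))
b=cv2.imread('pics/scene1.png')
E
```

```text
jar (np.float64(0.0491), np.float64(8.6)) (np.float64(0.0393), np.float64(11.1)) ctr from corners [0.44538329 0.00941331 0.1005    ]
cap [0.44335224 0.00903352 0.1985    ]
plate bolts (np.float64(0.0931), np.float64(16.4)) (np.float64(0.0979), np.float64(13.2)) [0.44394277 0.00383946 0.009     ]
cap wrist [0.44356506 0.00962682 0.1985    ]
```

View pics/c2.png

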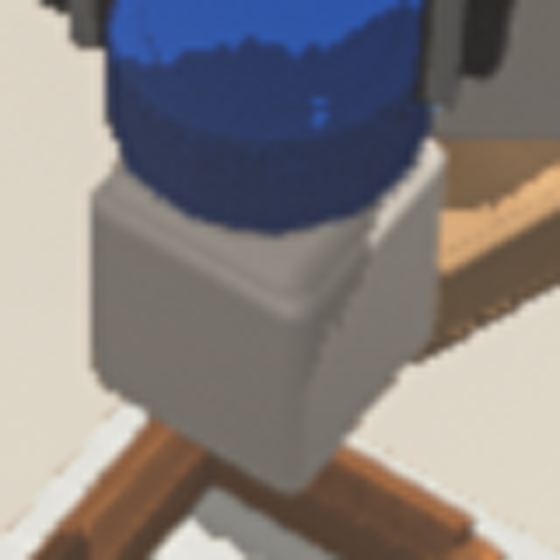

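The jar's left-face edges run (100,382)→(285,490) at the bottom and (105,212)→(285,312) at the top. The right-face bottom edge runs (305,488)→(420,355).

```bash
python3 - <<'E'
from h import *
S=lambda x,y,z:pix('scene1',300+x/7,260+y/7,z)
def ang(a,b,z):
    d=S(*b,z)-S(*a,z);return np.linalg.norm(d).round(4),(np.degrees(np.arctan2(d[1],d[0]))%90).round(1)
print(ang((112,389),(270,482),.1005),ang((115,218),(270,302),.1625),ang((310,480),(415,358),.1005))
E
```

```text
(np.float64(0.0354), np.float64(16.3)) (np.float64(0.0318), np.float64(17.5)) (np.float64(0.0341), np.float64(15.1))
```

```bash
python3 - <<'E'
from h import *
x,y=.442,.0065
manip.servo_line([x,y,.13],rate=.1)
for z in np.arange(.124,.095,-.004):
    manip.servo_line([x,y,z],rate=.08); f=manip.get_contact_force();p=manip.get_position()
    print(round(z,4),np.round(p,4),np.round(f,1),np.round(manip.get_torque(),2))
    if f[2]>15 or np.linalg.norm(f[:2])>20:break
print(manip.get_time())
E
```

```text
0.124 [0.442  0.0065 0.124 ] [-0.   0.4 -3.3] [-0.    0.01 -0.03]
0.12 [0.4419 0.0065 0.1199] [-0.6 -0.6 -3.2] [ 0.   -0.    0.01]
0.116 [0.4418 0.0065 0.1157] [ 0.2  0.1 -3.9] [ 0.03  0.   -0.03]
0.112 [0.4418 0.0065 0.1117] [ 0.1 -0.2 -3.4] [ 0.05  0.06 -0.02]
0.108 [0.4418 0.0065 0.1077] [ 0.   0.  -2.5] [0.   0.03 0.  ]
0.104 [0.4418 0.0065 0.1037] [ 0.3 -0.6 -3.5] [-0.01 -0.01  0.01]
0.1 [0.4418 0.0065 0.0998] [ 0.3 -0.2 -3. ] [-0.    0.04  0.03]
0.096 [0.4431 0.0063 0.0968] [-2.  -2.4 12.6] [-0.25  0.36  0.06]
12.2333
```

```bash
python3 - <<'E'
from h import *
x,y=.4425,.0065; y0=39.9
for a in range(7,78,7):
    z=.0968+.002*min(a/60,1)
    manip.move_to([x,y,z],down(np.radians(y0+a)))
    print(a,np.round(manip.get_position(),4),np.round(manip.get_contact_force(),1),np.round(manip.get_torque(),2),round(manip.get_width(),4),round(manip.get_joint_positions()[5],2))
print(manip.get_time()); snap('scene','scene2')
a=cv2.imread('pics/scene2.png');cv2.imwrite('pics/c3.png',cv2.resize(a[250:410,260:420],(560,560),interpolation=2))
E
```

```text
7 [0.443  0.0067 0.0973] [-0.6  3.3  5.1] [0.63 0.3  0.06] 0.0526 0.74
14 [0.4429 0.0065 0.0975] [-0.6  0.3  5.3] [0.32 0.3  0.12] 0.0526 0.62
21 [0.4428 0.0064 0.0977] [-0.7  0.6  5.4] [0.17 0.41 0.04] 0.0522 0.5
28 [0.4426 0.0064 0.0978] [-1.1  1.2  5.9] [0.24 0.39 0.1 ] 0.0526 0.38
35 [0.4426 0.0065 0.098 ] [-1.1  0.5  4.4] [0.17 0.34 0.07] 0.0523 0.26
42 [0.4428 0.0064 0.0983] [-0.   0.8  3.6] [-0.05  0.22  0.05] 0.0525 0.14
49 [0.4431 0.0066 0.0987] [-0.4  1.5  5.6] [0.28 0.14 0.05] 0.0523 0.01
56 [0.4432 0.0066 0.0991] [-0.6  3.   8.6] [ 0.26  0.22 -0.03] 0.0527 -0.11
63 [0.4431 0.0065 0.0993] [-1.5  1.6  8.3] [0.14 0.3  0.04] 0.0525 -0.23
70 [0.4432 0.0065 0.0992] [-0.2  0.1  8.1] [0.08 0.23 0.04] 0.0523 -0.35
77 [0.4431 0.0065 0.0993] [-0.4  1.3  8.7] [0.11 0.31 0.03] 0.0526 -0.48
14.9833
```

View pics/c3.png

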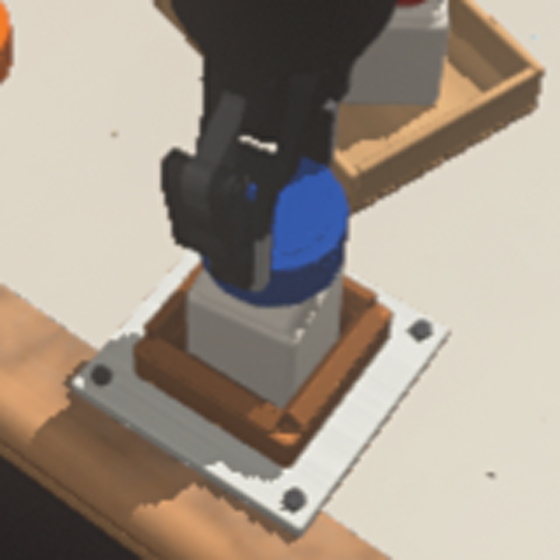

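The jar sits square and fully down in the nest at about (265,330), and the cap is still in the gripper. The tool rose about 2 mm during the turn, as an unscrewing cap should. Next I'll lift gently and watch the weight.

```bash
python3 - <<'E'
from h import *
p0=np.array([.4431,.0065,.0990])
for dz in(.004,.010,.016):
    manip.servo_line(p0+[0,0,dz],rate=.03); manip.hold(.2)
    F=np.mean([manip.get_contact_force() for _ in range(1)],0);print(dz,np.round(F,2),np.round(manip.get_position(),4))
snap('scene','scene3');print(manip.get_time())
a=cv2.imread('pics/scene3.png');cv2.imwrite('pics/c4.png',cv2.resize(a[250:410,260:420],(560,560),interpolation=2))
E
```

```text
0.004 [-0.37 -0.25 -0.68] [0.443  0.0065 0.1028]
0.01 [ 0.51  0.06 -0.18] [0.4431 0.0065 0.109 ]
0.016 [-0.03 -0.04 -1.48] [0.443  0.0065 0.115 ]
16.675
```

View pics/c4.png

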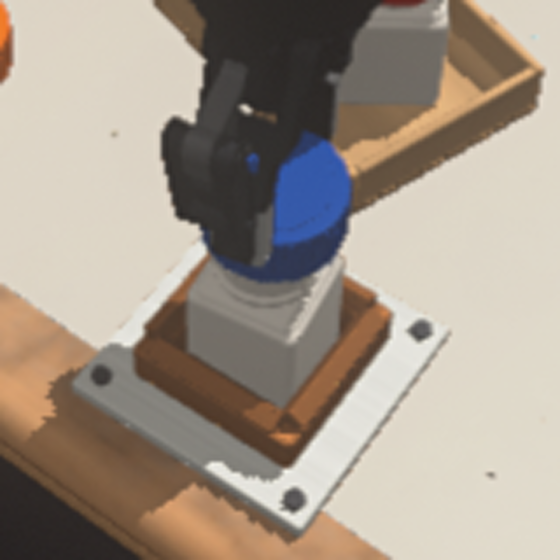

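The cap is lifting off freely and the jar stays seated.

```bash
python3 - <<'E'
from h import *
manip.servo_line([.4431,.0065,.1412],rate=.05); manip.hold(.5)
print(manip.get_position(),manip.get_ee_rot(),manip.get_contact_force(),manip.get_width(),manip.get_time())
snap('scene','scene4')
a=cv2.imread('pics/scene4.png');cv2.imwrite('pics/c5.png',cv2.resize(a[220:410,250:440],(560,560),interpolation=2))
E
```

```text
[0.44301982 0.00650946 0.14109686] [-1.64365958e+00 -2.67706030e+00  2.16819179e-04] [ 0.36966461  0.51215589 -0.36955437] 0.052290346383355286 17.85
```

View pics/c5.png

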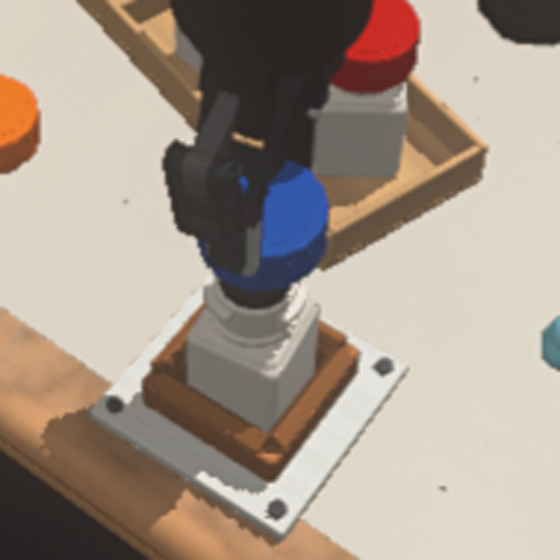

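```bash
python3 -c "
from rig import manip
print(manip.sign_off())"
```

```text
the job is handed in; nothing more can be done
None
```

The job is handed in at about 18 s: the jar stands in the nest, and the gripper holds the unscrewed blue cap about 3 cm above its mouth; it looks level in the last picture, and I didn't touch the yellow- and red-capped jars.

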